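# Hold the chilling-ball tray over the espresso cup

### The job

The steel chilling ball for the next espresso sits loose in the pocket of its tray, and the tray is clamped in its dock. First turn the black clamp knob about a quarter turn clockwise (seen from above), so that its wing swings clear of the tray while the tray still lies in the dock; then lift the tray by its wooden handle and carry it, without letting the ball leave the pocket, to the cup that stands on the scale. Finish while still holding the tray there, level and still, with the ball centred over the cup's mouth and the tray a few centimetres above the rim, touching neither cup nor scale; knock nothing over and leave the other things on the bar where they are.

Things in the scene. Friction and masses are not known exactly. Their poses are not given: they have to be found in the camera images.
- dock: Dark wooden dock block, fixed to the bar, 178 long (its x) x 80 wide (its y) x 30 mm high. Its origin is on the bar surface, straight under the tray's pocket; the block runs from x = -58 to x = +120 mm. The tray lies on its top face (30 mm up) between two steel cheeks (each 8 mm thick, 12 mm high, inner faces 20 mm apart, from x = -57 to -33 mm) and a 10 mm high steel lip at x = +33 to +39 mm, so the tray comes out only upwards. The clamp's axis is at x = +85 mm.
- clamp (a joint): Turn of the clamp knob about its vertical axis, rad. 0 (as clamped): the wing points along the dock's -x over the edge of the tray plate. It grows as the knob turns clockwise seen from above, to a stop at 1.65. It starts between 0 and 0.2; the wing (63 mm long from the axis, 14 mm wide, 6 mm thick, its underside 40 mm above the bar) is past the tray's edge from about 0.5. Light friction (0.04 N m), stays where it is left.
- clamp_grip (a point): Grip point of the clamp knob, on its axis, 76 mm above the bar. The knob's top is a black upright bar 42 long x 14 wide x 34 mm high (from 58 to 92 mm above the bar), to be pinched across its 14 mm; under it a disc 40 mm in diameter. The point's x axis runs along the bar and turns with the knob (wing towards -x); z is up.
- tray_handle (a point): Middle of the tray's wooden handle: an upright block 44 long (tray x) x 18 wide (tray y) x 44 mm high, standing free outside the dock with its foot 30 mm above the bar; this point is 25 mm above the tray's underside, 19 mm below the handle's top, 55 mm above the bar at the start. Axes are the tray's: x from the handle towards the pocket, z up.
- tray_pocket (a point): Centre of the tray's pocket, on the top face of the plate: 85 mm along tray x from the handle point and 19 mm below it. The tray is a round steel plate 60 mm in diameter and 6 mm thick with a 16 mm round hole through its centre; the ball rests on the hole's edge. A 16 mm wide, 6 mm thick arm joins the plate to the handle. Tray about 160 g. Axes are the tray's, z up when it is level.
- ball_center (a point): Centre of the loose polished steel ball, 30 mm in diameter, about 110 g, sitting in the tray's pocket with its centre about 13 mm above the plate's top face. It rolls out if the tray tips beyond about 30 degrees or is jerked.
- cup_rim (a point): Centre of the mouth of the white cup that stands on the scale: cup 72 mm in diameter at the rim, 60 mm high, open at the top, loose. Its rim is 82 mm above the bar. z is up.
- scale: Flat black coffee scale fixed on the bar, 130 x 130 x 22 mm high; origin at the centre of its underside.
- spare_cup_rim (a point): Centre of the mouth of a second, equal white cup that stands on the bar itself (rim 60 mm up), loose. To be left alone.
- pitcher_mid (a point): Steel milk pitcher, 82 mm in diameter, 100 mm high, loose, handle 70 mm out towards its y; this point is on its axis half-way up. To be left alone.
- tamper_mid (a point): Dark steel tamper, 58 mm base, 90 mm high, loose, standing on its base; this point is on its axis half-way up. To be left alone.

How it is judged:
By the outcome, as a careful person would: the job done as asked, in the order asked, and still so for the second after the job is handed in, while the arm keeps its last pose, push and grip.
It also fails if it takes over 53 s, if anything falls off the work surface, if the arm or the gripper's body presses on something with over 40 N, if the wrist force passes 120 N, or if a joint passes its speed limit or range.

### The arm

A 6-joint arm with a two-finger parallel gripper is mounted at the origin on the work surface. World frame = base frame: x ahead of the robot, y to its left, z up, the work surface at z = 0. Lengths are in mm, angles in degrees, forces in N, time in s.
With the tool pointing down it reaches from about 325 to 775 mm from the base axis. Payload 5.5 kg.
Tool frame: the origin (TCP) lies midway between the tips of the shut fingers; the grasp point (between the pads) lies 19 mm behind it; z points along the fingers, y is the direction in which the jaws open and shut (so a half turn about z gives the same grasp; the last joint's range is limited). The gripper opens to 88 mm and grips with 3 to 60 N. Pads are 20 mm wide; open, the fingers measure 115 mm over their backs; the gripper's body (75 mm by 178 mm) begins 61 mm behind the grasp point.
Start: joints at [61.725, 5.22, 70.514, -0, 104.267, -3.249], TCP at [253.831, 543.678, 222.631] pointing down, gripper open.
Joint ranges: [-164.24, 164.24], [-49.07, 125.15], [9.68, 141.18], [-86.29, 266.29], [3.28, 154.24], [-151.56, 151.56]. Speed limits (degrees/s): [147.25, 147.25, 172.46, 180, 180, 180].

### API

Orientations are given as a 3x3 rotation matrix whose columns are the frame's x, y, z axes.
In Python, from station import r, snapshot, camera_model, finish_job, spotter gives the robot as it stands. The module is installed in compiled form; this text tells all that it offers.
- The arm moves only by the tool servo_tool, never from a script. Its argument "steps" is a list of rows, each a list of 7 numbers: the finger opening in mm, from 0 to 87.8, then the shift along the tool's x, y, z in units of 50 mm (1.0 is 50 mm), then the turn, a rotation vector about the tool's x, y, z in units of 5 degrees (1.0 is 5 degrees). A call has 1 to 12 rows; each row is the pose to reach, as a shift and turn from the pose commanded when the call began, along the tool's axes at that moment; what a row does not reach only later rows make up. A row lasts 1/8 s, in which the tool goes at most 62.5 mm and 10.7 degrees, less where a joint would pass 70% of its speed; a pose out of reach is approached as far as the arm can. A call with a gripper value outside its range is refused whole. The fingers move at their own pace and stop on an object; "newtons" is the grip in N (left out, the last holds). Time passes only in rows, so rows that repeat a pose let the fingers close. It gives the time, the measured TCP pose, the force and the opening at its end, in the units of the state.
- r.get_state(): the state, without advancing time (a new reading comes with each control period).
- snapshot(name): name is "scene" or "side" or "wrist"; returns the picture (480x640x3 uint8, blue, green, red); there is no depth.
- camera_model(name): a dict with "fx", "fy", "cx", "cy" (pixels), "pose" (4x4, takes a point from camera to world coordinates); the wrist camera has in their place "mount" (4x4, takes a point from camera to tool coordinates, whose origin is the TCP and whose axes are the flange's). Camera axes: x right, y down, z forward; pixel columns grow to the right and rows downward; lengths in mm; the calibration is good to about 2 mm. A picture is of the moment at which its call begins: read the wrist's pose just before it. camera_model takes no time and is no camera call.
- finish_job(): hands the job in, once; it reports no verdict.
Trained networks look in the newest picture that a camera, given by its name, has taken for a name from the list of things; names that differ only in an ending like _2 or _b are one class to them, and where a whole thing is asked for, a point or a joint stands for the part that bears it (a point fixed in the world has none). Each returns a list of dicts, best first, with "score" (0 to 1); they miss things now and then, are a little off and sometimes report something else, mostly with a low value. They report only what shows in the picture. A call takes as long as a camera call.
- spotter.silhouettes(camera, thing): "pixels" (480x640 bool, what is visible of it) and "rect" ([left, top, right, bottom] in pixels, round what is visible of it).
The state is a dict: "clock": time; "joint_pos": joint angles; "joint_velocities": joint speeds; "effort": joint torques, N m; "eef_pos": TCP position; "ee_rot": TCP orientation; "force": force on the tool from outside, world axes, zero at the start; "torque": the same for the moment, N m; "grip_width": opening from 0.0 (shut) to 1.0 (fully open).
Only numpy, scipy, OpenCV 4.12 (cv2) and the standard library are available. Lean on these libraries where they do the work, as an engineer would, in place of code of your own. Each camera call takes 0.05 s, during which the arm holds its last target. There are 200 camera calls.

## Working session

There is one attempt and no reset: what is moved stays moved. The work goes in short steps, Python scripts to look and compute and a tool call to move; the robot and the scene stay as the last step left them, time stands still between calls to the robot, and variables do not carry over. Pictures are saved under pics/ and viewed, about 8 in all and at most 12, crops included, and the job is handed in when it is done.

Besides the shell and the picture viewer there is one more tool, called after "Request:" in YAML: its name, and indented under it one key for each argument. servo_tool: Moves the arm, as the interface text tells. Its arguments: {"type":"object","properties":{"steps":{"type":"array","items":{"type":"array","items":{"type":"number"}}},"newtons":{"type":"number"}},"required":["steps"]}

```bash
mkdir -p pics; cat > h.py <<'E'
import numpy as np, cv2
from station import r, snapshot, camera_model, finish_job, spotter
def cam(n,st=None):
    m=camera_model(n)
    if 'pose' in m: P=np.array(m['pose'])
    else:
        st=st or r.get_state(); T=np.eye(4); T[:3,:3]=st['ee_rot']; T[:3,3]=st['eef_pos']; P=T@np.array(m['mount'])
    return m,P
def ray(m,P,u,v,z):
    d=P[:3,:3]@np.array([(u-m['cx'])/m['fx'],(v-m['cy'])/m['fy'],1]); o=P[:3,3]
    return o+d*(z-o[2])/d[2]
def proj(m,P,X):
    c=P[:3,:3].T@(np.array(X)-P[:3,3]); return np.array([m['fx']*c[0]/c[2]+m['cx'],m['fy']*c[1]/c[2]+m['cy']])
E
python3 - <<'E'
from h import *
s=r.get_state(); print(s['clock'],s['eef_pos'],np.round(s['ee_rot'],3))
for n in ['scene','side','wrist']:
    im=snapshot(n); cv2.imwrite(f'pics/{n}0.png',im)
    m,P=cam(n,s); print(n,m['fx'],np.round(P,2).tolist())
    for t in ['dock','clamp_grip','tray_handle','ball_center','cup_rim','pitcher_mid','tamper_mid','scale']:
        for q in spotter.silhouettes(n,t)[:2]:
            v,u=np.nonzero(q['pixels']); print(n,t,round(q['score'],2),np.round(q['rect']),round(u.mean()),round(v.mean()))
E
```

```text
0.0 [253.6911062  543.39272433 221.47503839] [[-0.906  0.423 -0.001]
 [ 0.423  0.906 -0.002]
 [ 0.    -0.002 -1.   ]]
scene 557.9830865784137 [[-0.4, 0.8, -0.45, 1141.12], [0.92, 0.34, -0.21, 220.53], [-0.01, -0.5, -0.87, 1084.82], [0.0, 0.0, 0.0, 1.0]]
scene dock 0.6 [392. 251. 450. 340.] 422 298
scene clamp_grip 0.65 [412. 285. 434. 315.] 421 304
scene clamp_grip 0.52 [250. 176. 314. 235.] 283 210
scene tray_handle 0.73 [413. 224. 445. 288.] 431 261
scene ball_center 0.55 [424. 266. 435. 278.] 429 272
scene cup_rim 0.63 [272. 174. 303. 213.] 285 193
scene pitcher_mid 0.68 [517. 240. 577. 294.] 550 267
scene pitcher_mid 0.45 [413. 226. 442. 287.] 431 261
scene tamper_mid 0.73 [172. 141. 198. 178.] 182 161
scene scale 0.56 [249. 176. 316. 232.] 282 210
side 481.66696803963896 [[0.7, -0.5, 0.52, 96.2], [-0.72, -0.47, 0.51, -504.68], [-0.01, -0.73, -0.68, 742.27], [0.0, 0.0, 0.0, 1.0]]
side dock 0.96 [231. 172. 298. 245.] 267 209
side clamp_grip 0.68 [256. 172. 283. 205.] 273 188
side tray_handle 0.97 [212. 206. 268. 238.] 234 222
side ball_center 0.57 [247. 205. 258. 214.] 250 208
side cup_rim 0.68 [332. 283. 374. 330.] 351 305
side pitcher_mid 0.92 [128. 159. 182. 215.] 153 188
side pitcher_mid 0.57 [305. 300. 399. 368.] 355 333
side tamper_mid 0.59 [463. 392. 503. 447.] 483 420
side scale 0.73 [310. 299. 399. 365.] 355 333
wrist 356.39130729695967 [[0.42, 0.87, 0.26, 181.73], [0.91, -0.4, -0.12, 579.47], [-0.0, 0.29, -0.96, 384.63], [0.0, 0.0, 0.0, 1.0]]
wrist pitcher_mid 0.97 [271. 366. 340. 464.] 303 427
```

View pics/scene0.png

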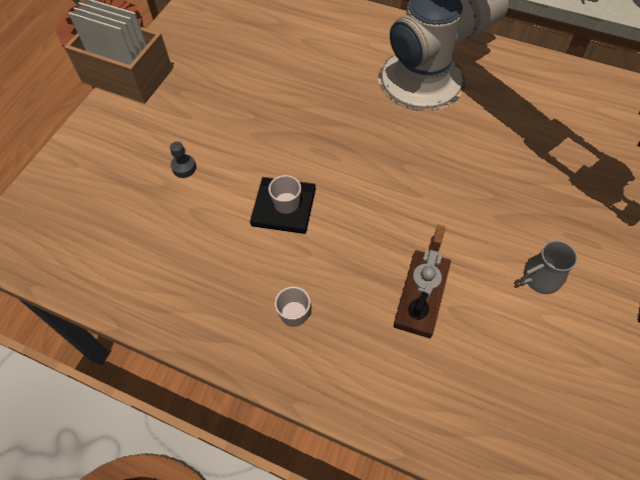

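View pics/side0.png

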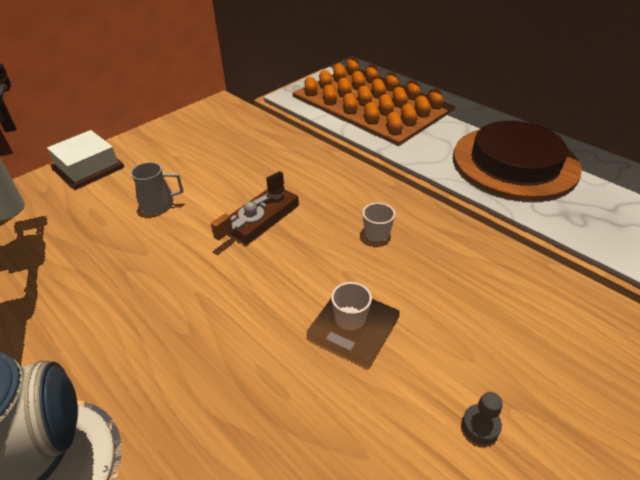

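```bash
python3 - <<'E'
from h import *
m,P=cam('scene'); n,Q=cam('side')
def tri(a,b):
    A=[];B=[]
    for mm,PP,(u,v) in((m,P,a),(n,Q,b)):
        d=PP[:3,:3]@np.array([(u-mm['cx'])/mm['fx'],(v-mm['cy'])/mm['fy'],1]);d/=np.linalg.norm(d)
        M=np.eye(3)-np.outer(d,d);A.append(M);B.append(M@PP[:3,3])
    return np.linalg.lstsq(np.vstack(A),np.hstack(B),rcond=None)[0].round(0)
print('ball',tri((429.5,272),(252.5,209.5)),ray(m,P,429.5,272,49),ray(n,Q,252.5,209.5,49))
print('cup',tri((287,193),(353,306)))
print('clamp',tri((423,300),(270,188)))
print('pitcher',tri((547,267),(155,188)),'tamper',tri((184,160),(483,420)))
print('scale',tri((282,205),(355,332)))
E
```

```text
ball [578. 200.  47.] [575.17054144 203.61101999  49.        ] [578.39713949 192.85024834  49.        ]
cup [ 520. -154.   59.]
clamp [647. 211.  62.]
pitcher [469. 423.  50.] tamper [ 510. -432.   29.]
scale [ 516. -169.   -2.]
```

The scene and side views agree: ball at scene (429,272), knob at (420,305), handle at (438,238) and cup at (286,190). All heights are plausible. Next I go above the dock for a closer wrist look.

Request:
servo_tool:
  steps:
    - [85,-0.9,-0.3,0,0,0,-0.6]
    - [85,-1.8,-0.6,0.1,0,0,-1.3]
    - [85,-2.8,-0.9,0.1,0,0,-2]
    - [85,-3.8,-1.25,0.2,0,0,-2.7]
    - [85,-4.8,-1.6,0.2,0,0,-3.4]
    - [85,-5.8,-1.95,0.2,0,0,-4.1]
    - [85,-6.8,-2.3,0.3,0,0,-4.8]
    - [85,-7.7,-2.6,0.3,0,0,-5.5]
    - [85,-8.5,-2.9,0.4,0,0,-6.1]
    - [85,-9.1,-3.1,0.4,0,0,-6.5]
    - [85,-9.3,-3.15,0.4,0,0,-6.6]
    - [85,-9.3,-3.15,0.4,0,0,-6.6]

```text
clock: 2.85
eef_pos: [608.5, 204.4, 202.5]
ee_rot: [[-0.99, -0.138, -0.0], [-0.138, 0.99, 0.0], [0.0, 0.0, -1.0]]
force: [-0.8, 1.0, 0.1]
grip_width: 0.97
```

```bash
python3 - <<'E'
from h import *
s=r.get_state(); print(s['clock'],s['eef_pos'],np.round(s['ee_rot'],3).tolist(),np.round(s['joint_pos']))
im=snapshot('wrist'); cv2.imwrite('pics/w1.png',im)
m,P=cam('wrist',s)
for t,z in [('clamp_grip',76),('tray_handle',55),('ball_center',49),('dock',30)]:
    for q in spotter.silhouettes('wrist',t)[:2]:
        v,u=np.nonzero(q['pixels']); c=np.array(q['rect'])
        print(t,round(q['score'],2),c.round(),ray(m,P,(c[0]+c[2])/2,(c[1]+c[3])/2,z).round(1))
E
```

```text
2.85 [608.52148052 204.38637106 202.49329632] [[-0.99, -0.138, -0.0], [-0.138, 0.99, 0.0], [0.0, 0.0, -1.0]] [ 16.  12.  66.   0. 103. -82.]
clamp_grip 0.95 [296. 214. 335. 319.] [640.  208.6  76. ]
tray_handle 0.7 [291.  47. 352. 219.] [529.6 198.7  55. ]
tray_handle 0.46 [531.  40. 639. 152.] [471.7 406.7  55. ]
ball_center 0.88 [304. 172. 337. 209.] [578.4 204.9  49. ]
ball_center 0.36 [289.  48. 349. 219.] [530.3 196.8  49. ]
dock 0.93 [275. 124. 368. 319.] [611.1 210.1  30. ]
dock 0.18 [289.  50. 355. 220.] [531.7 199.4  30. ]
```

View pics/w1.png

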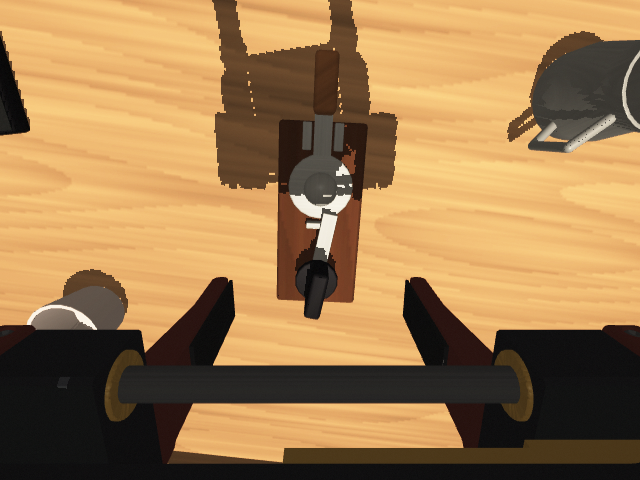

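The wrist view shows the handle at (326,80), ball at (320,188), wing from (330,215) to (318,262), and knob at (316,285), turned slightly from the dock axis.

```bash
python3 - <<'E'
from h import *
im=cv2.imread('pics/w1.png')
cv2.imwrite('pics/w1c.png',cv2.resize(im[195:325,255:385],None,fx=4.6,fy=4.6,interpolation=cv2.INTER_CUBIC))
m,P=cam('wrist')
for n,u,v,z in [('ball',320,188,49),('dA',280,121,30),('dB',368,124,30),('dC',354,302,30),('dD',277,300,30),('disc',316,281,58),('hTop1',327,51,74),('wingtip',330,213,46)]:
    print(n,ray(m,P,u,v,z).round(1))
E
```

```text
ball [575.8 204.8  49. ]
dA [524.2 161.4  30. ]
dB [515.7 239.9  30. ]
dC [691.1 257.1  30. ]
dD [700.  177.6  30. ]
disc [661.2 213.2  58. ]
hTop1 [471.1 195.   74. ]
wingtip [597.7 217.2  46. ]
```

View pics/w1c.png

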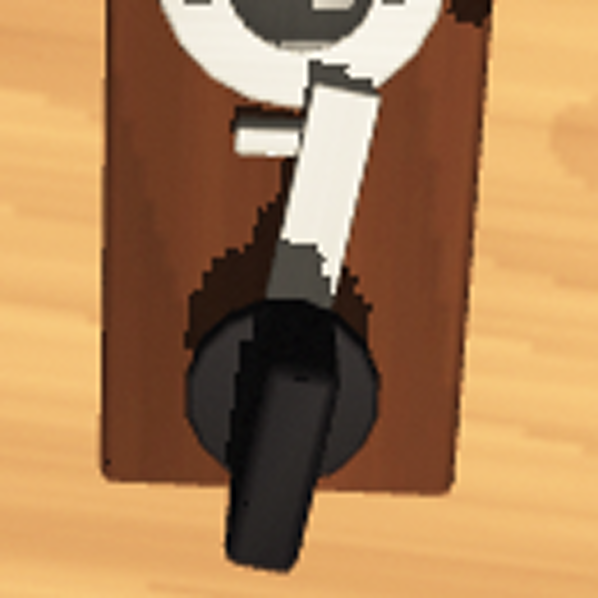

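Dock measured 177 x 79 mm (given 178 x 80), yaw 5.6°, origin (577,206). That puts the clamp axis at (661.4,214), with the clamp at about 8.7°, and the handle at (492,198).

Request:
servo_tool:
  steps:
    - [60,-0.3,0,0.3,0,0,0.7]
    - [60,-0.7,0.02,0.8,0,0,1.5]
    - [60,-1.0,0.04,1.4,0,0,2.1]
    - [60,-1.07,0.04,2.0,0,0,2.2]
    - [60,-1.07,0.04,2.4,0,0,2.2]
    - [60,-1.07,0.04,2.65,0,0,2.2]
    - [60,-1.07,0.04,2.71,0,0,2.2]
    - [60,-1.07,0.04,2.71,0,0,2.2]
    - [60,-1.07,0.04,2.71,0,0,2.2]
  newtons: 15

```text
clock: 4.22
eef_pos: [661.8, 213.8, 68.7]
ee_rot: [[-0.999, 0.053, 0.002], [0.053, 0.999, 0.001], [-0.002, 0.001, -1.0]]
force: [0.0, -0.4, 0.4]
grip_width: 0.681
```

Request:
servo_tool:
  steps:
    - [30,0,0,0,0,0,0]
    - [20,0,0,0,0,0,0]
    - [16,0,0,0,0,0,0]
    - [8,0,0,0,0,0,0]
    - [8,0,0,0,0,0,0]
    - [8,0,0,0,0,0,0]
    - [8,0,0,0,0,0,0]
    - [8,0,0,0,0,0,0]

```text
clock: 5.22
eef_pos: [661.2, 209.7, 67.1]
ee_rot: [[-0.998, 0.056, -0.001], [0.056, 0.998, -0.006], [0.001, -0.006, -1.0]]
force: [-2.4, -11.6, 1.8]
grip_width: 0.16
```

Request:
servo_tool:
  steps:
    - [8,0,-0.05,0,0,0,0]
    - [8,0,-0.1,0,0,0,0]
    - [8,0,-0.1,0,0,0,0]

```text
clock: 5.6
eef_pos: [661.1, 209.4, 67.0]
ee_rot: [[-0.999, 0.052, 0.001], [0.052, 0.999, 0.001], [-0.001, 0.001, -1.0]]
force: [1.4, 2.3, -0.2]
grip_width: 0.157
```

Request:
servo_tool:
  steps:
    - [8,0,0,0,0,0,0.8]
    - [8,0,0,0,0,0,2.4]
    - [8,0,0,0,0,0,4]
    - [8,0,0,0,0,0,5.6]
    - [8,0,0,0,0,0,7.2]
    - [8,0,0,0,0,0,8.8]
    - [8,0,0,0,0,0,10.4]
    - [8,0,0,0,0,0,12]
    - [8,0,0,0,0,0,13.6]
    - [8,0,0,0,0,0,15.2]
    - [8,0,0,0,0,0,16]
    - [8,0,0,0,0,0,16]

```text
clock: 7.1
eef_pos: [662.0, 210.3, 67.1]
ee_rot: [[-0.122, 0.993, 0.003], [0.993, 0.122, 0.002], [0.002, 0.003, -1.0]]
force: [6.1, 5.4, -3.6]
grip_width: 0.16
```

Request:
servo_tool:
  steps:
    - [40,0,0,0,0,0,0]
    - [40,0,0,0,0,0,0]
    - [40,0,0,0,0,0,0]
    - [40,0,0,-0.3,0,0,0]
    - [40,0,0,-0.9,0,0,0]
    - [40,0,0,-1.7,0,0,0]
    - [40,0,0,-2.3,0,0,-1]
    - [60,0,-0.2,-2.66,0,0,-3]
    - [60,0,-0.5,-2.66,0,0,-5]
    - [60,0,-0.8,-2.66,0,0,-7]

```text
clock: 8.35
eef_pos: [621.1, 203.7, 202.1]
ee_rot: [[-0.673, 0.74, 0.002], [0.74, 0.673, 0.0], [-0.001, 0.002, -1.0]]
force: [-0.1, 0.9, 0.3]
grip_width: 0.678
```

Request:
servo_tool:
  steps:
    - [60,0.04,-0.3,0,0,0,-2]
    - [60,-0.2,-0.5,0,0,0,-4]
    - [60,-0.5,-0.8,0,0,0,-6]
    - [60,-0.8,-1.1,0,0,0,-8]
    - [60,-0.9,-1.3,0,0,0,-10]
    - [60,-0.9,-1.3,0,0,0,-10.7]
    - [60,-0.9,-1.3,0,0,0,-10.7]

```text
clock: 9.22
eef_pos: [603.2, 126.7, 201.5]
ee_rot: [[-0.996, -0.094, 0.002], [-0.094, 0.996, 0.0], [-0.002, 0.0, -1.0]]
force: [-0.5, -0.0, 1.0]
grip_width: 0.679
```

```bash
python3 - <<'E'
from h import *
s=r.get_state(); print(s['clock'],s['eef_pos'],np.round(s['ee_rot'],3).tolist(),np.round(s['joint_pos']))
im=snapshot('wrist'); cv2.imwrite('pics/w2.png',im)
m,P=cam('wrist',s)
for n,X in [('ball',(577,203,49)),('clamp',(661,210,92)),('h1',(470,193,74)),('h2',(514,197,74))]: print(n,proj(m,P,X).round())
E
```

```text
9.225 [603.18208357 126.65491044 201.53243187] [[-0.996, -0.094, 0.002], [-0.094, 0.996, 0.0], [-0.002, 0.0, -1.0]] [  9.   7.  70.  -0. 102. -87.]
ball [403. 203.]
clamp [407. 310.]
h1 [421.  66.]
h2 [416. 129.]
```

View pics/w2.png

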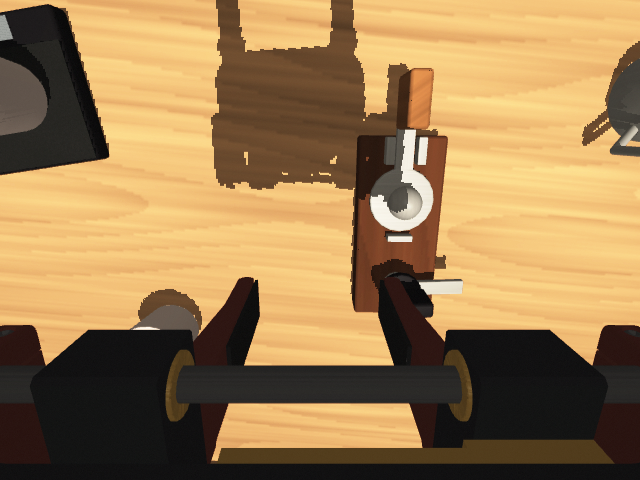

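The clamp wing is now swung clear, pointing to (462,287) in the picture. The handle's top face runs from (413,68) to (430,129). I compute its position.

```bash
python3 - <<'E'
from h import *
m,P=cam('wrist')
for n,u,v,z in [('c1',412.5,68,74),('c2',434,70,74),('c3',429,129,74),('c4',407.5,127.5,74),('ball',405,203,49),('plate',401.5,200,36)]:
    print(n,ray(m,P,u,v,z).round(1))
E
```

```text
c1 [471.8 187.2  74. ]
c2 [471.6 203.4  74. ]
c3 [513.4 207.4  74. ]
c4 [513.9 190.5  74. ]
ball [577.1 204.9  49. ]
plate [576.8 204.6  36. ]
```

Request:
servo_tool:
  steps:
    - [60,0.4,0.3,0,0,0,0]
    - [60,1.1,0.8,0.2,0,0,0]
    - [60,1.7,1.3,0.5,0,0,0]
    - [60,2.08,1.58,1.0,0,0,0]
    - [60,2.08,1.58,1.7,0,0,0]
    - [60,2.08,1.58,2.4,0,0,0]
    - [60,2.08,1.58,2.9,0,0,0]
    - [60,2.08,1.58,3.2,0,0,0]
    - [60,2.08,1.58,3.27,0,0,0]
    - [60,2.08,1.58,3.27,0,0,0]
    - [60,2.08,1.58,3.27,0,0,0]
  newtons: 5

```text
clock: 10.65
eef_pos: [492.8, 195.8, 38.0]
ee_rot: [[-0.995, -0.095, 0.002], [-0.095, 0.995, 0.001], [-0.002, 0.0, -1.0]]
force: [0.8, -0.4, 0.4]
grip_width: 0.683
```

Request:
servo_tool:
  steps:
    - [40,0,0,0,0,0,0]
    - [30,0,0,0,0,0,0]
    - [26,0,0,0,0,0,0]
    - [23,0,0,0,0,0,0]
    - [20,0,0,0,0,0,0]
    - [17,0,0,0,0,0,0]
    - [14,0,0,0,0,0,0]
    - [12,0,0,0,0,0,0]

```text
clock: 11.65
eef_pos: [491.9, 195.4, 36.6]
ee_rot: [[-0.995, -0.095, -0.0], [-0.095, 0.995, -0.0], [0.0, -0.0, -1.0]]
force: [-1.5, -2.3, 0.6]
grip_width: 0.207
```

Request:
servo_tool:
  steps:
    - [12,0,0,0,0,0,0]
    - [12,0,0,0,0,0,0]
    - [12,0,0,0,0,0,0]
    - [12,0,0,-0.04,0,0,0]
    - [12,0,0,-0.1,0,0,0]
    - [12,0,0,-0.2,0,0,0]
    - [12,0,0,-0.32,0,0,0]
    - [12,0,0,-0.44,0,0,0]
    - [12,0,0,-0.54,0,0,0]
    - [12,0,0,-0.6,0,0,0]
    - [12,0,0,-0.62,0,0,0]
  newtons: 50

```text
clock: 13.02
eef_pos: [492.1, 195.6, 67.9]
ee_rot: [[-0.995, -0.095, 0.0], [-0.095, 0.995, 0.0], [-0.0, 0.0, -1.0]]
force: [0.3, -0.7, -2.5]
grip_width: 0.199
```

```bash
python3 - <<'E'
from h import *
s=r.get_state(); print(s['clock'],s['eef_pos'],s['force'],s['torque'])
im=snapshot('wrist'); cv2.imwrite('pics/w3.png',im)
a=snapshot('side');b=cv2.resize(a[120:270,180:330],(480,480))
cv2.imwrite('pics/w3s.png',cv2.resize(np.hstack([im,b]),(800,343)))
E
```

```text
13.025 [492.07029922 195.62210451  67.89918074] [ 0.33197415 -0.74848117 -2.47148045] [ 0.03817707  0.07907657 -0.01630017]
```

View pics/w3s.png

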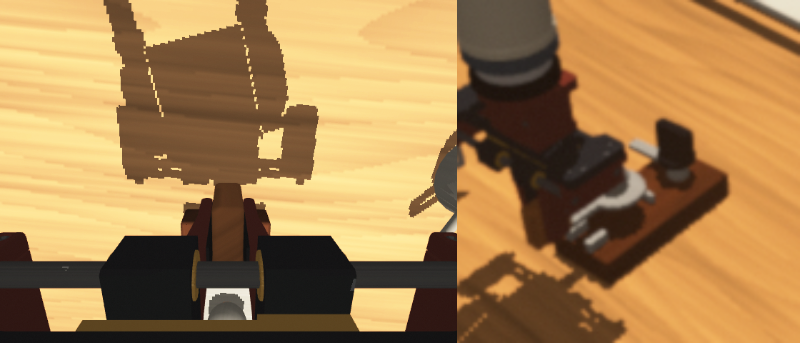

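The tray is lifted with the ball visible in the wrist view. Now a precise look at the cup.

```bash
python3 - <<'E'
from h import *
out=[]
for n,(x,y) in [('scene',(255,165)),('side',(320,270))]:
    a=cv2.imread(f'pics/{n}0.png')[y:y+65,x:x+65]; out.append(cv2.resize(a,(390,390),interpolation=cv2.INTER_CUBIC))
    m,P=cam(n)
    def err(X):  # unused placeholder for ring overlay
        pass
    for c in [(520,-160),(520,-154)]:
        ring=np.array([proj(m,P,(c[0]+36*np.cos(t),c[1]+36*np.sin(t),82)) for t in np.linspace(0,6.28,60)])
        cv2.polylines(out[-1],[np.int32((ring-[x,y])*6)],True,(0,255,0) if c[1]==-154 else (0,0,255),1)
cv2.imwrite('pics/cup.png',np.hstack(out))
E
```

```text
(no output)
```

View pics/cup.png

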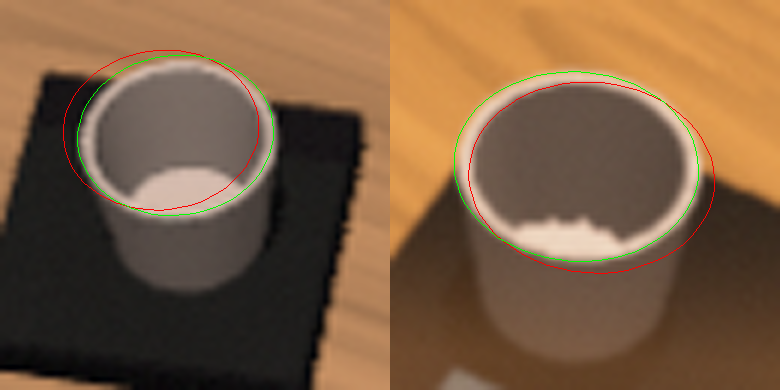

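The ring at (520,-154,82) matches the rim in both views. I lift further, then carry smoothly.

Request:
servo_tool:
  steps:
    - [12,0,0,-0.03,0,0,0]
    - [12,0,0,-0.1,0,0,0]
    - [12,0,0,-0.22,0,0,0]
    - [12,0,0,-0.38,0,0,0]
    - [12,0,0,-0.56,0,0,0]
    - [12,0,0,-0.76,0,0,0]
    - [12,0,0,-0.95,0,0,0]
    - [12,0,0,-1.12,0,0,0]
    - [12,0,0,-1.26,0,0,0]
    - [12,0,0,-1.35,0,0,0]
    - [12,0,0,-1.39,0,0,0]
    - [12,0,0,-1.4,0,0,0]

```text
clock: 14.62
eef_pos: [491.9, 195.6, 137.5]
ee_rot: [[-0.995, -0.095, -0.0], [-0.095, 0.995, -0.0], [0.0, -0.0, -1.0]]
force: [0.1, 0.8, -2.6]
grip_width: 0.199
```

Request:
servo_tool:
  steps:
    - [12,0,-0.005,0,0,0,0]
    - [12,0.01,-0.035,0,0,0,0]
    - [12,0.03,-0.11,0,0,0,0]
    - [12,0.06,-0.25,0,0,0,0]
    - [12,0.12,-0.45,0,0,0,0]
    - [12,0.19,-0.72,0,0,0,0]
    - [12,0.27,-1.06,0,0,0,0]
    - [12,0.38,-1.47,0,0,0,0]
    - [12,0.5,-1.93,0,0,0,0]
    - [12,0.63,-2.42,0,0,0,0]
    - [12,0.76,-2.95,0,0,0,0]
    - [12,0.9,-3.5,0,0,0,0]

```text
clock: 16.12
eef_pos: [463.4, 15.4, 137.8]
ee_rot: [[-0.995, -0.095, 0.0], [-0.095, 0.995, -0.0], [-0.0, -0.0, -1.0]]
force: [0.1, -0.3, -2.0]
grip_width: 0.203
```

Request:
servo_tool:
  steps:
    - [12,0.14,-0.55,0,0,0,0]
    - [12,0.27,-1.08,0,0,0,0]
    - [12,0.4,-1.57,0,0,0,0]
    - [12,0.52,-2.03,0,0,0,0]
    - [12,0.63,-2.44,0,0,0,0]
    - [12,0.72,-2.78,0,0,0,0]
    - [12,0.78,-3.05,0,0,0,0]
    - [12,0.84,-3.25,0,0,0,0]
    - [12,0.87,-3.39,0,0,0,0]
    - [12,0.89,-3.46,0,0,0,0]
    - [12,0.91,-3.49,0,0,0,0]
    - [12,0.91,-3.5,0,0,0,0]

```text
clock: 17.62
eef_pos: [435.3, -161.2, 137.6]
ee_rot: [[-0.995, -0.096, 0.0], [-0.096, 0.995, 0.0], [-0.0, 0.0, -1.0]]
force: [0.1, 0.6, -3.2]
grip_width: 0.202
```

```bash
python3 - <<'E'
from h import *
s=r.get_state(); print(s['clock'],s['eef_pos'],s['force'],s['torque'])
out=[]
for n in ['scene','side']:
    im=snapshot(n); cv2.imwrite(f'pics/{n}1.png',im); m,P=cam(n)
    c=proj(m,P,(520,-154,110)).astype(int); x,y=c-50
    o=cv2.resize(im[y:y+100,x:x+100],(400,400),interpolation=cv2.INTER_CUBIC)
    zb=s['eef_pos'][2]-6.6
    for z,rad,col in [(82,36,(0,255,0)),(zb+6,30,(0,0,255)),(zb+19,15,(255,0,0))]:
        ring=np.array([proj(m,P,(520+rad*np.cos(t),-154+rad*np.sin(t),z)) for t in np.linspace(0,6.28,60)])
        cv2.polylines(o,[np.int32((ring-[x,y])*4)],True,col,1)
    out.append(o)
    q=spotter.silhouettes(n,'ball_center')
    for k in q[:1]: c=k['rect']; print(n,k['score'],c,ray(m,P,(c[0]+c[2])/2,(c[1]+c[3])/2,zb+19).round(1))
cv2.imwrite('pics/end1.png',np.hstack(out))
E
```

```text
17.625 [ 435.31635557 -161.23973355  137.63930363] [ 0.08000036  0.56365994 -3.16215799] [0.04608225 0.14204909 0.00659585]
scene 0.58 [277.9, 163.0, 288.8, 174.7] [ 520.  -150.9  150. ]
```

View pics/end1.png

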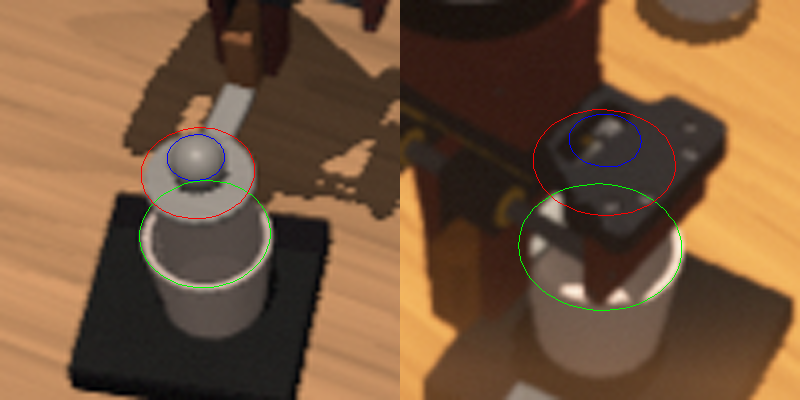

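Scene view: the plate is level on the predicted ring and the ball is in the pocket above the cup. Lowering about 18 mm, then settling.

Request:
servo_tool:
  steps:
    - [12,0,0,0.02,0,0,0]
    - [12,0,0,0.07,0,0,0]
    - [12,0,-0.01,0.14,0,0,0]
    - [12,0,-0.02,0.22,0,0,0]
    - [12,0,-0.03,0.29,0,0,0]
    - [12,0,-0.03,0.34,0,0,0]
    - [12,0,-0.03,0.36,0,0,0]
    - [12,0,-0.03,0.36,0,0,0]
    - [12,0,-0.03,0.36,0,0,0]
    - [12,0,-0.03,0.36,0,0,0]
    - [12,0,-0.03,0.36,0,0,0]
    - [12,0,-0.03,0.36,0,0,0]

```text
clock: 19.32
eef_pos: [435.4, -162.9, 119.7]
ee_rot: [[-0.995, -0.095, 0.0], [-0.095, 0.995, -0.0], [-0.0, -0.0, -1.0]]
force: [1.5, -0.5, -2.7]
grip_width: 0.204
```

```bash
python3 - <<'E'
from h import *
s=r.get_state(); print(s['clock'],s['eef_pos'],s['force'],np.abs(s['joint_velocities']).max())
im=snapshot('scene'); m,P=cam('scene'); zb=s['eef_pos'][2]-6.6
for k in spotter.silhouettes('scene','ball_center')[:1]: c=k['rect']; print(k['score'],c,ray(m,P,(c[0]+c[2])/2,(c[1]+c[3])/2,zb+19).round(1))
cv2.imwrite('pics/end2.png',np.hstack([cv2.resize(im[130:230,230:330],(400,400)),cv2.resize(im[100:350,150:590],(400,227)) if 0 else cv2.resize(im[130:350,370:590],(400,400))]))
E
```

```text
19.325 [ 435.44880675 -162.94462009  119.67171293] [ 1.51216901 -0.45684447 -2.74052024] 0.08804420672802903
0.47 [277.2, 166.7, 288.9, 180.8] [ 520.1 -153.   132.1]
```

View pics/end2.png

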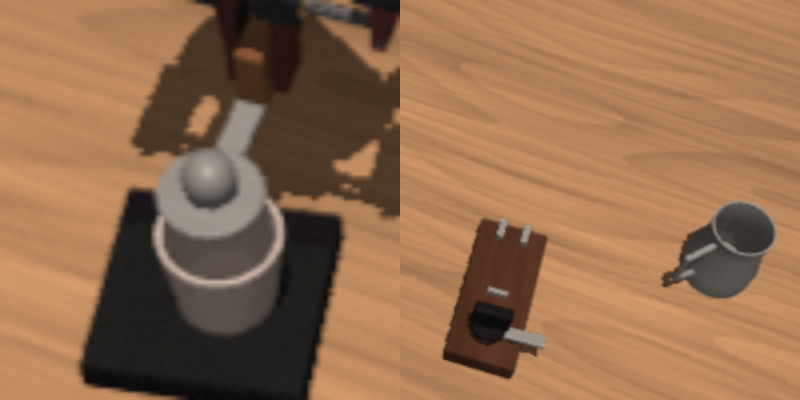

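The final picture shows the ball in the pocket over the cup at (520,-153), with the cup upright, the clamp turned and the pitcher untouched.

```bash
python3 -c "
from h import *
print(finish_job())"
```

```text
the job is handed in; nothing more can be done
None
```

The job is handed in at about 19.4 s of the 53 s allowed. The arm is holding the tray level and still over the cup on the scale, with the ball in its pocket.

**What I did:** I turned the clamp knob about 80° clockwise, to about 89°, while the tray lay in the dock. Then I lifted the tray by its handle and carried it smoothly to the cup.

**Last checks:**
- **Ball:** measured at (520, -153), against a cup mouth at (520, -154).
- **Height:** the tray's underside is about 31 mm above the rim, worked out from the arm's pose.
- **Load:** the wrist reads 2.7 N, which is about the weight of tray and ball, so nothing is being touched.
- **Surroundings:** the pitcher, dock and cup looked undisturbed. I did not look at the spare cup and tamper again at the end.

**What disagreed:**
- The clamp knob was about 4 mm off in y from where the camera put it. I corrected that by force after gripping.
- One mid-course move went sideways because I got an axis sign wrong. It stayed high over the dock, and nothing was touched.
- In the closer check before the final lowering, the side camera's view of the ball was blocked by the gripper. The ball's final position rests on the scene camera and the arm's pose.

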